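# Hold the sprung cover of the stone drawer open

### The job

Pull the drawer of the small grey bench-top cabinet right out to its stop by its steel pull, then lift the clear, spring-shut cover inside the drawer and hold it open at 45 degrees (half-way to upright), steady, so that the stone boxes under it can be looked over. The cover snaps shut if it is let go, so finish while still holding it there in the fingers, with the drawer still fully out. Leave the whetstone on the cabinet, and the black canister and the tape roll at the front of the bench, where they are.

Things in the scene. Friction and masses are not known exactly. Their poses are not given: they have to be found in the camera images.
- cabinet: small grey bench-top cabinet with one drawer with a blue front, fixed to the bench; 240 deep (its x) x 160 wide (its y) x 90 high. Origin: centre of its underside, on the bench. Its own -x axis is the side with the drawer, and the drawer slides out along that -x; its z is up. It stands turned so that the drawer comes out roughly towards world +y (to the robot's left).
- drawer (a joint): how far the drawer is out, in m: 0 shut, 0.165 at its stop; it starts between shut and 0.03. It slides with about 4 N of friction and stays where it is left. The top edge of the blue front is 86 mm above the bench
- pull_bar (a point): middle of the drawer's steel pull, a round bar 10 mm thick lying level across the front (along the cabinet's y), 92 mm between its two legs, 35 mm in front of the blue front, 58 mm above the bench. There is 30 mm free between bar and front. Moves with the drawer
- cover (a joint): angle of the clear cover in rad: 0 lying shut, 0.785 = 45 degrees, 1.4 at its stop. A spring and its weight close it from every angle (about 2 N at the red bar)
- cover_bar (a point): middle of the cover's red lifting bar, round, 10 mm thick, lying along the cabinet's y, 76 mm between its legs; it lies 105 mm from the hinge line, 35 mm beyond the cover's front edge, in the plane of the cover; so when shut it is 105 mm to the cabinet's -x side of the hinge, 62 mm above the bench, over an open compartment whose floor is 16 mm above the bench, and 45 mm behind the back of the blue front. It is inside the cabinet until the drawer is pulled out
- cover_hinge (a point): middle of the cover's hinge line (along the cabinet's y), 62 mm above the bench, on the edge of the cover nearest the cabinet; the cover (clear, aluminium-framed, 72 x 124, 5 thick) swings up about it with its red bar rising and moving back over the cabinet's +x side. Moves with the drawer; 15 mm clear of the cabinet's front edge when the drawer is at its stop
- whetstone: two-coloured dressing stone 34 x 90 x 21, loose, lying on the back of the cabinet's top; origin at the centre of its underside. Not to be moved
- film_can: black canister with grey cap, 34 across, 51 high, loose on the bench to the left of the drawer; origin at the centre of its underside. Not to be moved
- tape_roll: roll of tan tape, 100 across, 25 high, lying loose on the bench to the left of the drawer; origin at the centre of its underside. Not to be moved

How it is judged (in metres and radians):
On the way, in this order (a step that is already met when the one before it is completed fails the run):
1. the drawer is coming out, drawn by its pull in the fingers (more than 60 mm out) (value of joint drawer above 0.06 m and (contact force between the fingers and drawer_c0 above 0.5 N or contact force between the fingers and drawer_c1 above 0.5 N or contact force between the fingers and drawer_c2 above 0.5 N)), for 0.05 s.
2. the drawer is out to its stop (within 20 mm), the cover still shut (value of joint drawer above 0.145 m and value of joint cover below 0.1 rad), for 0.2 s.
At the end, for the whole second after the job is handed in: The cover is held by the fingers, still, at 45 degrees (within about 7), the drawer is out to within 25 mm of its stop, and whetstone, canister and tape roll are within 20 mm of where they stood (value of joint cover between 0.66 and 0.91 rad and velocity of joint cover between -0.1 and 0.1 rad/s and contact force between the fingers and cover above 0.5 N and value of joint drawer above 0.14 m and distance of each of whetstone, film_can, tape_roll from where it was at the start of the episode below 0.02 m); the arm keeps its last pose, push and grip.
It fails at once if the whetstone, the canister or the tape roll is moved by more than 20 mm (distance of any of whetstone, film_can, tape_roll from where it was at the start of the episode above 0.02 m).
It also fails if it takes over 54 s, if anything falls off the work surface, if the arm or the gripper's body presses on something with over 40 N, if the wrist force passes 120 N, or if a joint passes its speed limit or range.

### The arm

A 6-joint arm with a two-finger parallel gripper is mounted at the origin on a cart in front of the work surface, level with it; the furniture and walls round the work are solid. World frame = base frame: x ahead of the robot, y to its left, z up, the work surface at z = 0. Lengths are in m, angles in degrees, forces in N, time in s.
With the tool pointing down it reaches from about 0.15 to 0.775 m from the base axis. Payload 6.1 kg.
Tool frame: the origin (TCP) lies midway between the tips of the shut fingers; the grasp point (between the pads) lies 19 mm behind it; y points along the fingers, z is the direction in which the jaws open and shut, and the axes are right-handed (so a half turn about y gives the same grasp; the last joint's range is limited). The gripper opens to 85 mm and grips with 20 to 120 N. Pads are 22 mm wide; open, the fingers measure 114 mm over their backs; the gripper's body (76 mm by 85 mm) begins 54 mm behind the grasp point. The pads swing forward as they close: fully open they stand 13 mm farther back than shut.
Start: joints at [72.135, 7.208, -2.269, 80.523, 0, 90], TCP at [0.161, 0.5, 0.231] pointing down, gripper open.
Joint ranges: [-155.77, 155.77], [-54.66, 111.73], [-72.52, 77.12], [-102.08, 115.82], [-83.92, 84.16], [-180, 180]. Speed limits (degrees/s): [136.94, 136.94, 172.46, 180, 180, 180].

### API

Orientations are given as [roll, pitch, yaw] about the fixed x, y, z axes, in that order (R = Rz(yaw) Ry(pitch) Rx(roll)).
In Python, from station import env gives the robot as it stands.
- The arm moves only by the tool play_rows, never from a script. Its argument "steps" is text: rows parted by semicolons, each of 7 numbers parted by spaces: the finger opening in cm, from 0 to 8.54, then the shift along the tool's x, y, z in cm, then the turn, a rotation vector about the tool's x, y, z in degrees. A call has 1 to 5 rows; each row shifts and turns the commanded pose from where the row before left it, along the tool's axes as they then stand; what a row does not reach is not made up. A row lasts 1/8 s, in which the tool goes at most 62.5 mm and 10.7 degrees, less where a joint would pass 70% of its speed; a pose out of reach is approached as far as the arm can. A call with a gripper value outside its range is refused whole. The fingers move at their own pace and stop on an object; "grip_force" is the grip in N (left out, the last holds). Time passes only in rows, so rows that do not move let the fingers close. It gives the time, the measured TCP pose, the force and the opening at its end, in the units of the state.
- env.sense(): the state, without advancing time (a new reading comes with each control period).
- env.get_image(name): name is "scene" or "top"; returns the picture (384x512x3 uint8, blue, green, red); there is no depth.
- env.camera_info(name): a dict with "intrinsics" (3x3 intrinsics, pixels), "rvec" (rotation vector, rad) and "tvec" (3), from world to camera coordinates, as OpenCV has them. Camera axes: x right, y down, z forward; pixel columns grow to the right and rows downward; lengths in m; the calibration is good to about 2 mm. A picture is of the moment at which its call begins. camera_info takes no time and is no camera call.
- env.close_job(): hands the job in, once; it reports no verdict.
The state is a dict: "time": time; "joint_positions": joint angles; "joint_velocities": joint speeds; "tau": joint torques, N m; "tool_pos": TCP position; "ee_rot": TCP orientation; "contact_force": force on the tool from outside, world axes, zero at the start; "moment": the same for the moment, N m; "width": finger opening in m.
Only numpy, scipy, OpenCV 4.12 (cv2) and the standard library are available. Lean on these libraries where they do the work, as an engineer would, in place of code of your own. Each camera call takes 0.05 s, during which the arm holds its last target.

## Working session

There is one attempt and no reset: what is moved stays moved. The work goes in short steps, Python scripts to look and compute and a tool call to move; the robot and the scene stay as the last step left them, time stands still between calls to the robot, and variables do not carry over. Pictures are saved under pics/ and viewed, and the job is handed in when it is done.

Besides the shell and the picture viewer there is one more tool, called after "Call:" as a command line: name --argument value ..., lists and objects as JSON in quotes. play_rows: Moves the arm, as the interface text tells. Its arguments: {"type":"object","properties":{"steps":{"type":"string"},"grip_force":{"type":"number"}},"required":["steps"]}

```bash
ls; mkdir -p pics; python3 - <<'E'
from station import env
import cv2
print(env.sense())
for n in("scene","top"):
    cv2.imwrite(f"pics/{n}0.png",env.get_image(n)); print(env.camera_info(n))
E
```

```text
pics
{'time': 0.0, 'joint_positions': array([ 7.21346785e+01,  7.24099756e+00, -2.32919188e+00,  8.05241197e+01,
       -7.74677069e-04,  9.00011571e+01]), 'joint_velocities': array([ 0.05151243,  0.02477782,  0.06358981, -0.02955869, -0.0019087 ,
        0.09398434]), 'tau': array([-1.17377400e-03, -4.35916328e+01,  3.52923131e+01,  1.72565907e-02,
       -1.35940667e-05, -7.72674639e-06]), 'tool_pos': array([0.16093094, 0.49927178, 0.23050871]), 'ee_rot': array([-9.00943092e+01, -7.76580691e-04, -1.78664773e+01]), 'contact_force': array([ 0.35762264,  0.27218575, -0.0590903 ]), 'moment': array([ 0.09807616, -0.09261727,  0.02829137]), 'width': 0.08546863806099936}
{'intrinsics': array([[470.90248892,   0.        , 256.30933289],
       [  0.        , 470.90248892, 187.15054628],
       [  0.        ,   0.        ,   1.        ]]), 'rvec': array([ 0.60405211, -2.37712033,  1.45857653]), 'tvec': array([0.42675135, 0.17255122, 1.05415755])}
{'intrinsics': array([[349.95414036,   0.        , 250.89856272],
       [  0.        , 349.95414036, 192.99078204],
       [  0.        ,   0.        ,   1.        ]]), 'rvec': array([ 2.15085078, -2.10542658,  0.18260119]), 'tvec': array([0.01319919, 0.4497008 , 0.97754674])}
```

View pics/scene0.png

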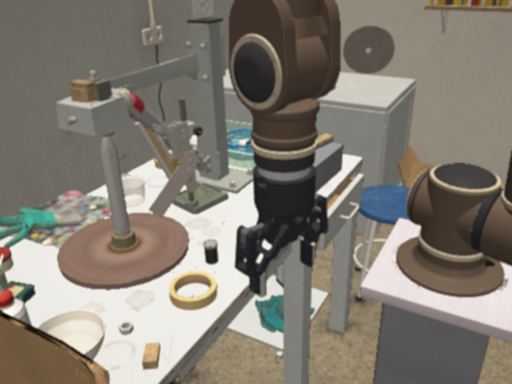

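View pics/top0.png

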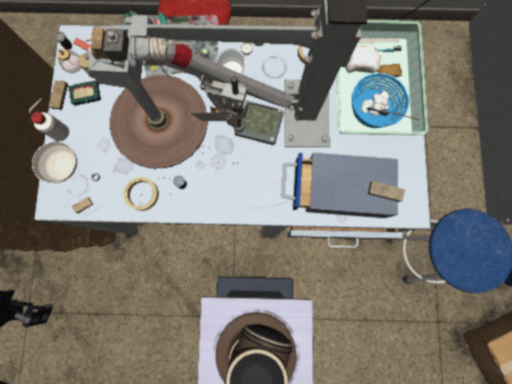

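```bash
cat > h.py <<'E'
from station import env
import cv2, numpy as np
def cam(n):
    c=env.camera_info(n); R=cv2.Rodrigues(np.array(c["rvec"]))[0]; return np.array(c["intrinsics"]),R,np.array(c["tvec"]).ravel()
def ray(n,u,v,z):
    K,R,t=cam(n); d=R.T@np.linalg.inv(K)@np.array([u,v,1.]); o=-R.T@t
    return o+d*(z-o[2])/d[2]
def proj(n,p):
    K,R,t=cam(n); q=K@(R@np.array(p)+t); return q[:2]/q[2]
E
python3 - <<'E'
from h import *
im=cv2.imread("pics/top0.png")
c=im[145:225,270:410]; cv2.imwrite("pics/topc.png",cv2.resize(c,None,fx=5.6,fy=5.6,interpolation=cv2.INTER_CUBIC))
for n in("top","scene"):
    K,R,t=cam(n);print(n,-R.T@t)
# blue mask
hsv=cv2.cvtColor(im,cv2.COLOR_BGR2HSV)
m=cv2.inRange(hsv,(105,120,60),(130,255,255)); m[:145]=0;m[225:]=0;m[:,:280]=0;m[:,340:]=0
ys,xs=np.nonzero(m);print(len(xs),xs.min(),xs.max(),ys.min(),ys.max()); print(cv2.minAreaRect(np.c_[xs,ys].astype(np.float32)))
E
```

```text
top [0.27239842 0.01711756 1.04091727]
scene [-0.06656582  0.95608953  0.63608221]
229 295 301 154 207
((297.63140869140625, 180.4503631591797), (4.735132694244385, 53.19892883300781), 3.2704875469207764)
```

View pics/topc.png

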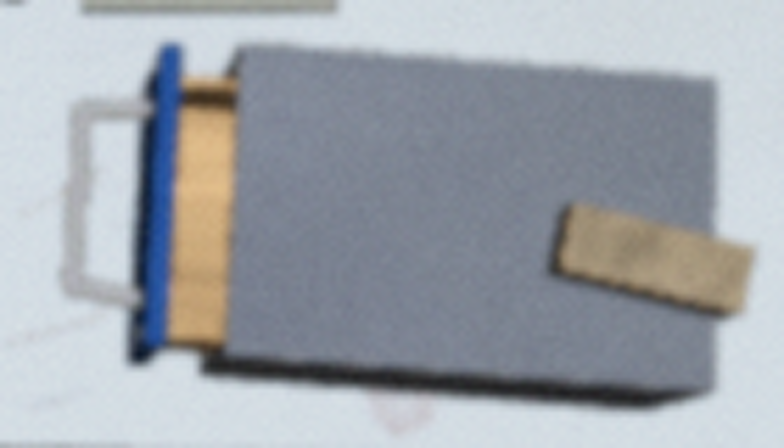

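```bash
python3 - <<'E'
from h import *
P=lambda x,y,z:ray("top",(x+.5)/5.6-.5+270,(y+.5)/5.6-.5+145,z)
cs=[P(243,47,.09),P(228,355,.09),P(712,388,.09),P(715,78,.09)]
for c in cs: print("cab",c.round(4))
for a,b in zip(cs,cs[1:]+cs[:1]): d=b-a;print(np.linalg.norm(d).round(4),np.degrees(np.arctan2(d[1],d[0])).round(2))
b0=P(82,108,.06);b1=P(71,284,.06);print("bar",b0,b1,(b0+b1)/2,np.linalg.norm(b0-b1))
f0=P(172,47,.086);f1=P(155,348,.086);print("front",f0,f1,(f0+f1)/2)
for n in["top"]: print("can/tape",ray(n,180,182,.051),ray(n,141,194,.025))
E
```

```text
cab [ 0.5584 -0.1498  0.09  ]
cab [ 0.4022 -0.141   0.09  ]
cab [ 0.391  -0.3765  0.09  ]
cab [ 0.5473 -0.386   0.09  ]
0.1565 176.78
0.2358 -92.72
0.1566 -3.46
0.2365 87.3
bar [ 0.53310578 -0.07174491  0.06      ] [ 0.44089928 -0.0666178   0.06      ] [ 0.48700253 -0.06918135  0.06      ] 0.09234893112367461
front [ 0.55889599 -0.11465433  0.086     ] [ 0.40541176 -0.1058387   0.086     ] [ 0.48215388 -0.11024651  0.086     ]
can/tape [0.47518209 0.22825196 0.051     ] [0.44198678 0.34674712 0.025     ]
```

Call:
play_rows --steps "2.6 0 0 0 0 -7.45 0;2.6 0 0 0 0 -7.45 0;2.6 2.9 0 -4.5 0 0 0;2.6 2.9 0 -4.5 0 0 0;2.6 2.9 0 -4.5 0 0 0" --grip_force 50

```text
time: 0.72
tool_pos: [0.2413, 0.3589, 0.2308]
ee_rot: [-90.0, 0.0, -2.9]
contact_force: [0.9, 0.6, -0.1]
width: 0.0261
```

Call:
play_rows --steps "2.6 2.9 0 -4.5 0 0 0;2.6 2.9 0 -4.5 0 0 0;2.6 2.9 0 -4.5 0 0 0;2.6 2.9 0 -4.5 0 0 0;2.6 2.9 0 -4.5 0 0 0"

```text
time: 1.35
tool_pos: [0.3745, 0.1265, 0.2312]
ee_rot: [-90.0, -0.0, -3.0]
contact_force: [-0.0, 1.0, 1.0]
width: 0.0263
```

Call:
play_rows --steps "2.6 2.9 0 -4.5 0 0 0;2.6 2.9 0 -4.5 0 0 0;2.6 0 0 0 0 0 0"

```text
time: 1.72
tool_pos: [0.4284, 0.0325, 0.2306]
ee_rot: [-90.0, 0.1, -3.3]
contact_force: [-0.8, 0.7, 0.0]
width: 0.026
```

```bash
python3 - <<'E'
from h import *
for n in("scene","top"):
    cv2.imwrite(f"pics/{n}1.png",env.get_image(n))
im=cv2.imread("pics/scene1.png"); print(proj("scene",(.487,-.069,.058)))
c=im[110:270,200:420]; cv2.imwrite("pics/scene1c.png",cv2.resize(c,None,fx=3.6,fy=3.6,interpolation=cv2.INTER_CUBIC))
E
```

```text
[268.97706057 185.53678512]
```

View pics/scene1c.png

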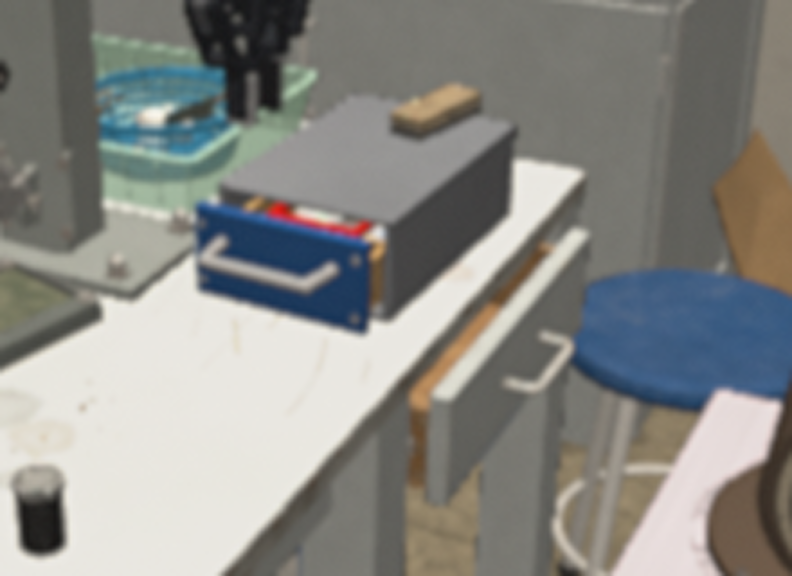

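View pics/top1.png

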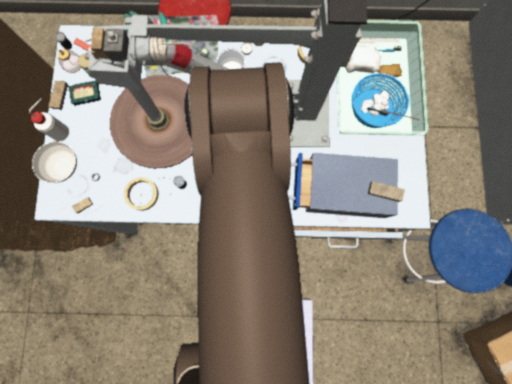

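Call:
play_rows --steps "2.6 3.1 0 -4.9 0 0 0;2.6 3.1 0 -4.9 0 0 0;2.6 0 5 0 0 0 0;2.6 0 5 0 0 0 0;2.6 0 1.5 0 0 0 0"

```text
time: 2.45
tool_pos: [0.482, -0.0643, 0.1135]
ee_rot: [-90.0, 0.3, -2.9]
contact_force: [-1.3, 0.1, 0.9]
width: 0.0258
```

Call:
play_rows --steps "2.6 0 0 0 0 0 0;2.6 0 0 0 0 0 0"

```text
time: 2.7
tool_pos: [0.4855, -0.0654, 0.1184]
ee_rot: [-90.0, -0.2, -2.9]
contact_force: [0.0, 0.0, -0.3]
width: 0.0261
```

```bash
python3 - <<'E'
from h import *
im=env.get_image("scene")
c=im[110:270,200:420]; cv2.imwrite("pics/scene2c.png",cv2.resize(c,None,fx=3.6,fy=3.6,interpolation=cv2.INTER_CUBIC))
s=env.sense();print(s["tool_pos"],s["ee_rot"])
E
```

```text
[ 0.48557881 -0.06555694  0.11850124] [-90.01778032  -0.20154644  -2.91845777]
```

View pics/scene2c.png

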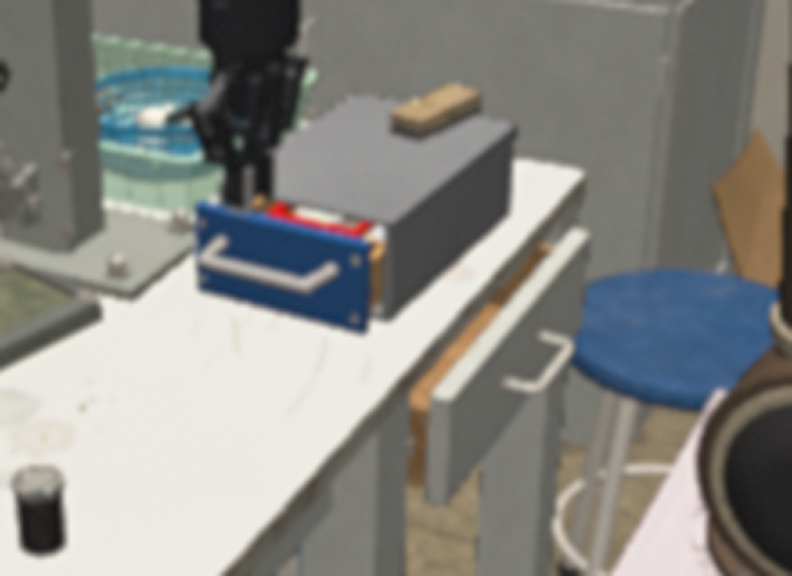

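```bash
python3 - <<'E'
from h import *
f=lambda p:((proj("scene",p)-[200,110]+.5)*3.6-.5).round(0)
print("tcp",f((.4856,-.0656,.1185)))
for n,p in dict(cabFL=(.5584,-.1498,.09),cabFR=(.4022,-.141,.09),cabBR=(.391,-.3765,.09),f0=(.5589,-.1147,.086),f1=(.4054,-.1058,.086),b0=(.533,-.0717,.058),b1=(.441,-.0666,.058)).items(): print(n,f(p))
im=cv2.imread("pics/top1.png")
E
```

```text
tcp [248. 203.]
cabFL [218. 181.]
cabFR [390. 221.]
cabBR [512. 122.]
f0 [197. 201.]
f1 [368. 242.]
b0 [199. 260.]
b1 [302. 287.]
```

Call:
play_rows --steps "2.6 0 2 -0.3 0 0 0;2.6 0 2 0 0 0 0;2.6 0 2 0 0 0 0;2.6 0 1.9 0 0 0 0;2.6 0 0 0 0 0 0"

```text
time: 3.38
tool_pos: [0.4858, -0.0701, 0.0423]
ee_rot: [-90.2, -0.3, -3.0]
contact_force: [-10.8, -1.2, 26.2]
width: 0.0259
```

```bash
python3 - <<'E'
from h import *
im=env.get_image("scene")
c=im[110:270,200:420]; cv2.imwrite("pics/scene3c.png",cv2.resize(c,None,fx=3.6,fy=3.6,interpolation=cv2.INTER_CUBIC))
s=env.sense();print(s["tool_pos"],s["ee_rot"],s["contact_force"])
E
```

```text
[ 0.48586487 -0.07014396  0.04231985] [-90.22271278  -0.31965133  -3.02581268] [-11.009229    -1.83281348  25.8960943 ]
```

View pics/scene3c.png

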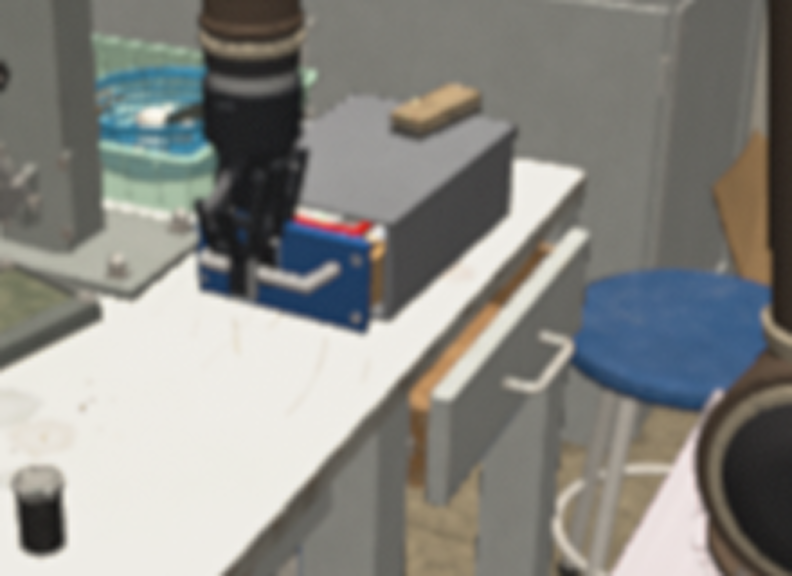

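Call:
play_rows --steps "2.6 0 -0.7 0 0 0 0;2.6 0 0 0 0 0 0;0 0 0 0 0 0 0;0 0 0 0 0 0 0"

```text
time: 3.92
tool_pos: [0.4845, -0.0691, 0.0447]
ee_rot: [-90.0, -0.0, -3.0]
contact_force: [-1.5, -0.4, 5.3]
width: 0.0079
```

Call:
play_rows --steps "0 0 0 0 0 0 0;0 0 0 1 0 0 0"

```text
time: 4.18
tool_pos: [0.485, -0.0601, 0.0447]
ee_rot: [-90.2, -0.0, -3.0]
contact_force: [-0.6, -4.7, 4.8]
width: 0.0079
```

Holding the bar (about -5 N drag). Pull.

Call:
play_rows --steps "0 0 0 2 0 0 0;0 0 0 2 0 0 0;0 0 0 2 0 0 0;0 0 0 2 0 0 0;0 0 0 0 0 0 0"

```text
time: 4.8
tool_pos: [0.4897, 0.0225, 0.0448]
ee_rot: [-89.9, -0.1, -2.9]
contact_force: [2.6, 4.2, 4.6]
width: 0.0077
```

```bash
python3 - <<'E'
from h import *
im=env.get_image("scene")
c=im[110:270,200:420]; cv2.imwrite("pics/scene4c.png",cv2.resize(c,None,fx=3.6,fy=3.6,interpolation=cv2.INTER_CUBIC))
E
```

```text
(no output)
```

View pics/scene4c.png

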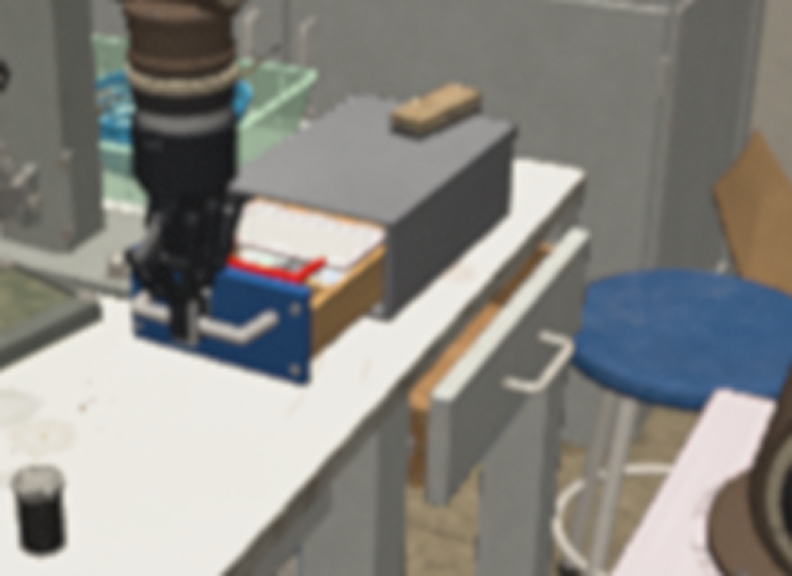

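Call:
play_rows --steps "0 0 0 1.5 0 0 0;0 0 0 1.5 0 0 0;0 0 0 0.7 0 0 0;0 0 0 0.4 0 0 0;0 0 0 0 0 0 0"

```text
time: 5.48
tool_pos: [0.4919, 0.0611, 0.0447]
ee_rot: [-90.1, -0.1, -3.0]
contact_force: [3.3, -1.1, 5.3]
width: 0.0081
```

Call:
play_rows --steps "0 0 0 0.5 0 0 0;0 0 0 0.5 0 0 0;0 0 0 0.4 0 0 0;0 0 0 0 0 0 0"

```text
time: 5.98
tool_pos: [0.4923, 0.0681, 0.0447]
ee_rot: [-91.0, -0.2, -3.2]
contact_force: [1.8, -30.1, 8.8]
width: 0.008
```

Call:
play_rows --steps "0 0 0 -0.6 0 0 0;0 0 0 0 0 0 0;2.6 0 0 0 0 0 0;2.6 0 0 0 0 0 0"

```text
time: 6.48
tool_pos: [0.4902, 0.07, 0.0435]
ee_rot: [-90.0, 0.1, -3.0]
contact_force: [-0.4, 0.4, 0.4]
width: 0.0262
```

Call:
play_rows --steps "2.6 0 -2 0 0 0 0;2.6 0 -3 0 0 0 0;2.6 0 -5 0 0 0 0;2.6 0 -5 0 0 0 0;2.6 0 -2 0 0 0 0"

```text
time: 7.1
tool_pos: [0.4917, 0.0705, 0.2169]
ee_rot: [-89.9, -0.1, -2.9]
contact_force: [0.4, -0.4, -0.1]
width: 0.0262
```

Call:
play_rows --steps "2.6 0 0 5 0 0 0;2.6 0 0 5 0 0 0;2.6 0 0 5 0 0 0;2.6 0 0 0 0 0 0"

```text
time: 7.6
tool_pos: [0.4982, 0.2228, 0.213]
ee_rot: [-90.0, 0.1, -2.7]
contact_force: [-1.0, 0.3, -0.5]
width: 0.0262
```

```bash
python3 - <<'E'
from h import *
im=env.get_image("scene");t=env.get_image("top");s=env.sense();print(s["tool_pos"])
c=im[110:270,180:400]; cv2.imwrite("pics/scene5c.png",cv2.resize(c,None,fx=3.6,fy=3.6,interpolation=cv2.INTER_CUBIC))
cv2.imwrite("pics/scene5.png",im)
cv2.imwrite("pics/top5.png",t)
E
```

```text
[0.49830862 0.22016176 0.21350487]
```

View pics/scene5c.png

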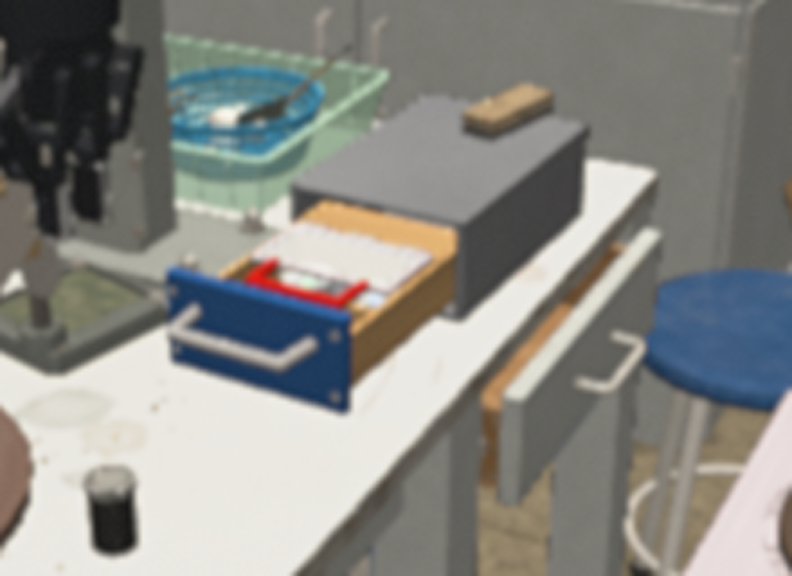

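View pics/top5.png

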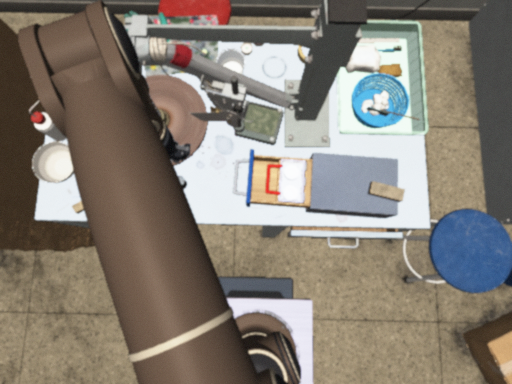

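```bash
python3 - <<'E'
from h import *
im=cv2.imread("pics/top5.png")
c=im[140:225,230:330]; cv2.imwrite("pics/top5c.png",cv2.resize(c,None,fx=7,fy=7,interpolation=cv2.INTER_CUBIC))
hsv=cv2.cvtColor(im,cv2.COLOR_BGR2HSV)
m=cv2.inRange(hsv,(0,150,100),(8,255,255))|cv2.inRange(hsv,(172,150,100),(180,255,255)); m[:145]=0;m[225:]=0;m[:,:240]=0;m[:,330:]=0
ys,xs=np.nonzero(m);print(len(xs),xs.min(),xs.max(),ys.min(),ys.max())
for y in range(ys.min(),ys.max()+1): print(y,xs[ys==y])
E
```

```text
151 266 280 164 194
164 [269 270 271 272 273 278]
165 [268 269 270 271 272 273 274 275 276 277 278 279 280]
166 [267 268 269 270 271 272 273 274 275 276 277 278 279 280]
167 [267 268 269 270 271 275 276 277 278]
168 [267 268 269]
169 [267 268 269]
170 [267 268 269]
171 [267 268 269]
172 [267 268 269]
173 [267 268 269]
174 [267 268 269]
175 [267 268 269]
176 [267 268 269]
177 [267 268 269]
178 [266 267 268 269]
179 [266 267 268]
180 [266 267 268]
181 [266 267 268]
182 [266 267 268]
183 [266 267 268]
184 [266 267 268]
185 [266 267 268]
186 [266 267 268]
187 [266 267 268]
188 [266 267 268]
189 [266 267 268]
190 [266 267 268 269]
191 [266 267 268 269 270 271 272 273 274 275 276]
192 [266 267 268 269 270 271 272 273 274 275 276 277 278]
193 [268 269 270 271 272 273 274 275 276 277 278]
194 [275 276 277]
```

View pics/top5c.png

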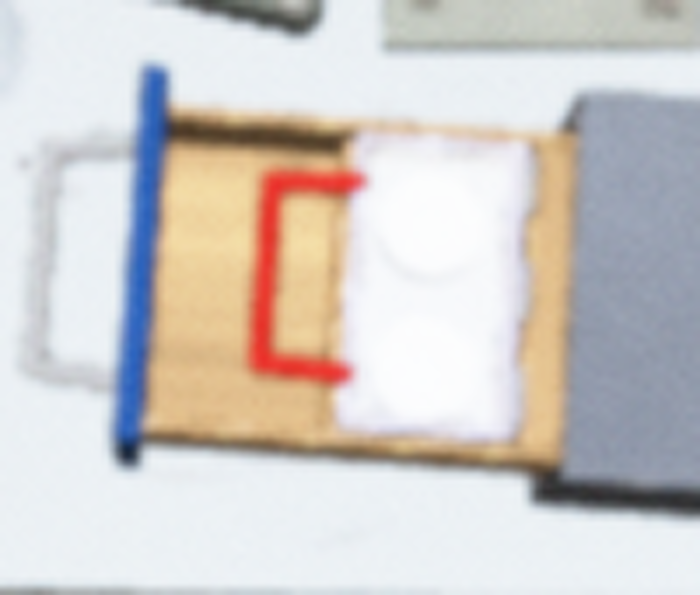

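```bash
python3 - <<'E'
from h import *
a=ray("top",268.2,165.5,.063);b=ray("top",266.8,191.7,.063);print(a,b,(a+b)/2,np.linalg.norm(a-b))
P=lambda x,y,z:ray("top",(x+.5)/7-.5+230,(y+.5)/7-.5+140,z)
p0=P(47,155,.06);p1=P(32,368,.06);m=(p0+p1)/2;print("pull",m, np.linalg.norm(p0-p1))
K=.0+.035
f0=P(156,68,.086);f1=P(127,440,.086);print("front",f0,f1,(f0+f1)/2)
E
```

```text
[ 0.52651957 -0.02538444  0.063     ] [ 0.44983276 -0.02239916  0.063     ] [ 0.48817617 -0.0238918   0.063     ] 0.07674489028897272
pull [0.49188052 0.06867357 0.06      ] 0.0895767053528918
front [0.56687936 0.0225189  0.086     ] [0.414481  0.0307414 0.086    ] [0.49068018 0.02663015 0.086     ]
```

Call:
play_rows --steps "2.6 0 0 -5 0 0 0;2.6 0.3 0 -5 0 0 0;2.6 0 0 -5 0 0 0;2.6 0 0 -5 0 0 0;2.6 0 0 -4.4 0 0 0"

```text
time: 8.32
tool_pos: [0.4882, -0.0268, 0.2144]
ee_rot: [-90.0, 0.0, -3.1]
contact_force: [0.3, -0.5, -0.0]
width: 0.026
```

Call:
play_rows --steps "2.6 0 4 0 0 0 0;2.6 0 4 0 0 0 0;2.6 0 0 0 0 0 0;2.6 0 0 0 0 0 0"

```text
time: 8.82
tool_pos: [0.4896, -0.0245, 0.1357]
ee_rot: [-90.0, -0.1, -3.0]
contact_force: [-0.6, 0.3, 0.6]
width: 0.026
```

Call:
play_rows --steps "2.6 0 3 0 0 0 0;2.6 0 3 0 0 0 0;2.6 0 1.5 0 0 0 0;2.6 0 1.5 0 0 0 0;2.6 0 0 0 0 0 0"

```text
time: 9.45
tool_pos: [0.4892, -0.024, 0.0441]
ee_rot: [-90.0, 0.0, -3.0]
contact_force: [0.5, 0.3, 0.2]
width: 0.0259
```

```bash
python3 - <<'E'
from h import *
im=env.get_image("scene");s=env.sense();print(s["tool_pos"],s["contact_force"])
c=im[110:270,180:400]; cv2.imwrite("pics/scene6c.png",cv2.resize(c,None,fx=3.6,fy=3.6,interpolation=cv2.INTER_CUBIC))
E
```

```text
[ 0.48962535 -0.02401151  0.04467677] [-0.87704065 -0.44814274  0.35035022]
```

View pics/scene6c.png

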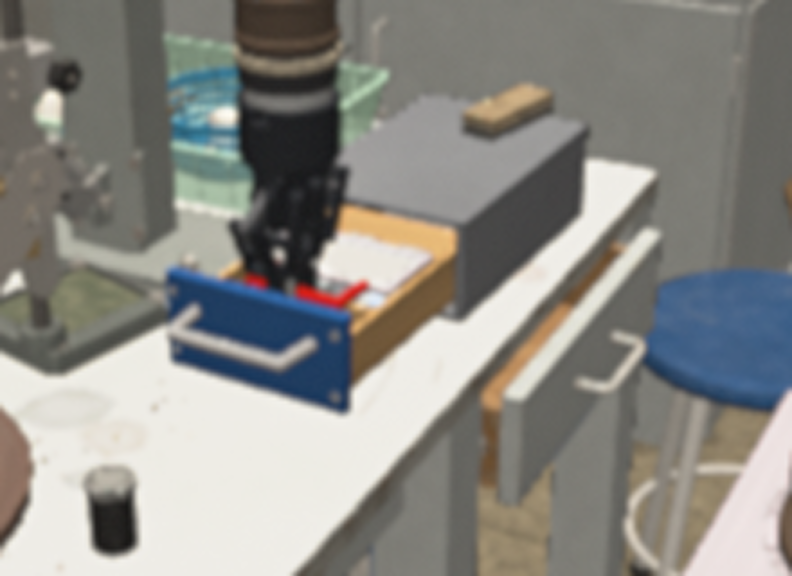

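Call:
play_rows --steps "0 0 0 0 0 0 0;0 0 0 0 0 0 0;0 0 0 0 0 0 0;0 0 0 0 0 0 0" --grip_force 50

```text
time: 10.0
tool_pos: [0.4901, -0.0241, 0.045]
ee_rot: [-90.0, -0.1, -3.0]
contact_force: [0.6, -0.5, 4.4]
width: 0.008
```

Call:
play_rows --steps "0 0 -0.92 0.11 5 0 0;0 0 0 0 0 0 0"

```text
time: 10.25
tool_pos: [0.49, -0.0234, 0.0538]
ee_rot: [-85.0, -0.1, -3.1]
contact_force: [3.1, 0.3, -2.2]
width: 0.0079
```

Call:
play_rows --steps "0 0 -0.92 0.11 5 0 0;0 0 -0.92 0.11 5 0 0;0 0 -0.92 0.11 5 0 0;0 0 -0.92 0.11 5 0 0;0 0 0 0 0 0 0"

```text
time: 10.88
tool_pos: [0.4898, -0.0272, 0.0897]
ee_rot: [-65.0, 0.0, -3.1]
contact_force: [3.7, -0.9, -1.2]
width: 0.0083
```

```bash
python3 - <<'E'
from h import *
im=env.get_image("scene");s=env.sense();print(s["tool_pos"],s["contact_force"],s["joint_positions"])
c=im[110:270,180:400]; cv2.imwrite("pics/scene7c.png",cv2.resize(c,None,fx=3.6,fy=3.6,interpolation=cv2.INTER_CUBIC))
E
```

```text
[ 0.48974169 -0.0271117   0.0895475 ] [ 4.66914751 -1.40043424 -2.39135483] [-17.38061964  10.22746862 -20.42914895  65.90879718  24.04886097
 -15.76067303]
```

View pics/scene7c.png

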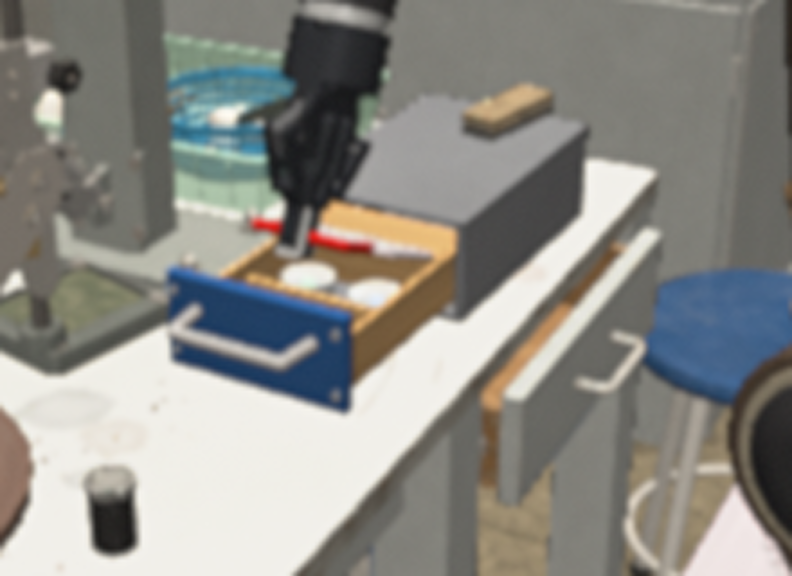

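Call:
play_rows --steps "0 0 -0.92 0.11 5 0 0;0 0 -0.92 0.11 5 0 0;0 0 -0.92 0.11 5 0 0;0 0 -0.92 0.11 5 0 0;0 0 0 0 0 0 0"

```text
time: 11.55
tool_pos: [0.4888, -0.0425, 0.1225]
ee_rot: [-45.0, 0.1, -3.0]
contact_force: [4.9, 0.8, -0.7]
width: 0.0078
```

Call:
play_rows --steps "0 0 0 0 0 0 0;0 0 0 0 0 0 0;0 0 0 0 0 0 0;0 0 0 0 0 0 0"

```text
time: 12.05
tool_pos: [0.4888, -0.0424, 0.1223]
ee_rot: [-45.2, -0.0, -2.8]
contact_force: [5.3, -2.4, -3.7]
width: 0.0081
```

```bash
python3 - <<'E'
from h import *
im=env.get_image("scene");t=env.get_image("top");s=env.sense();print(s["tool_pos"],s["ee_rot"],s["contact_force"],s["width"],s["joint_velocities"].round(2))
c=im[90:250,180:400]; cv2.imwrite("pics/scene8c.png",cv2.resize(c,None,fx=3.6,fy=3.6,interpolation=cv2.INTER_CUBIC))
cv2.imwrite("pics/scene8.png",im);cv2.imwrite("pics/top8.png",t)
from scipy.spatial.transform import Rotation as Ro
R=Ro.from_euler("xyz",s["ee_rot"],degrees=True).as_matrix()
b=s["tool_pos"]+R@[0,-.0173,0]; print("bar",b,"angle",np.degrees(np.arcsin((b[2]-.062)/.105)))
hs=b+R@[0,0,-.105];print("hinge",hs)
E
```

```text
[ 0.48880564 -0.0424      0.12234852] [-4.52343653e+01 -2.18720415e-02 -2.84484352e+00] [ 5.77842593 -2.47912213 -5.26831001] 0.007670144829275114 [ 0.1   0.06 -0.12  0.06  0.02 -0.01]
bar [ 0.48819631 -0.05456756  0.1346314 ] angle 43.76702041576689
hinge [ 0.48452451 -0.12902638  0.06068951]
```

View pics/scene8c.png

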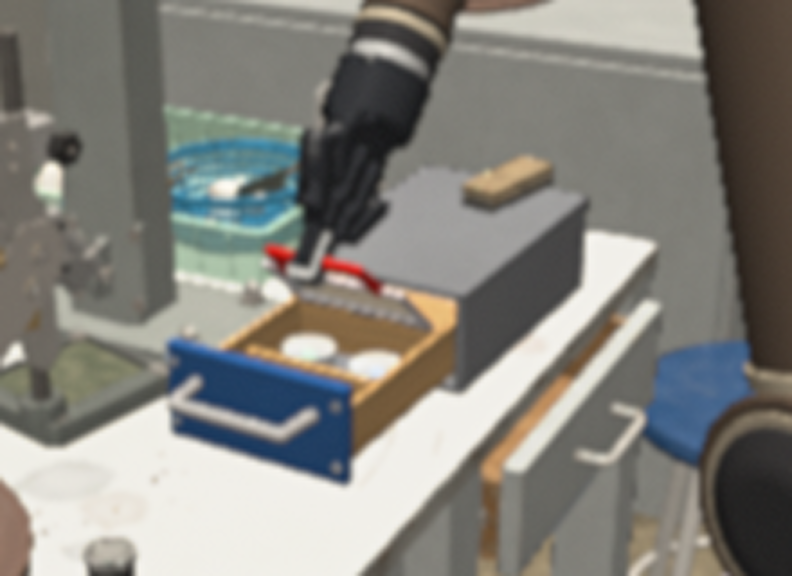

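View pics/top8.png

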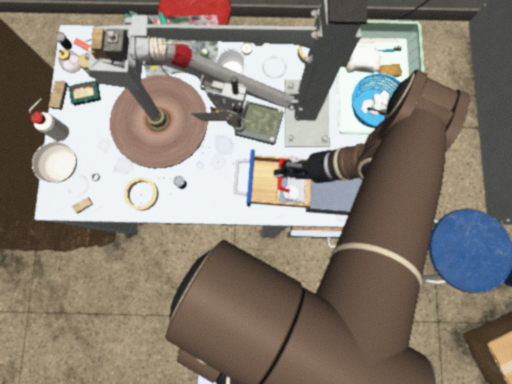

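```bash
python3 - <<'E'
from h import *
f=lambda p:((proj("scene",p)-[180,90]+.5)*3.6-.5).round(0)
d=np.array([.9986,-.052,0])*.041; h=np.array([.4835,-.129,0]);u=np.array([.052,.9986,0])
for a in(38,45,52):
    b=h+u*.105*np.cos(np.radians(a))+[0,0,.062+.105*np.sin(np.radians(a))]
    print(a,f(b+d),f(b-d))
im=cv2.imread("pics/scene8.png");hsv=cv2.cvtColor(im,cv2.COLOR_BGR2HSV)
m=cv2.inRange(hsv,(0,150,90),(8,255,255))|cv2.inRange(hsv,(172,150,90),(180,255,255));m[:150]=0;m[185:]=0;m[:,:245]=0;m[:,300:]=0
for x in range(250,292,3):
    y=np.nonzero(m[:,x])[0]
    if len(y):print(((x-180+.5)*3.6-.5),((y.mean()-90+.5)*3.6-.5),len(y))
# drawer front & objects before/after
for k in(5,8):
    t=cv2.cvtColor(cv2.imread(f"pics/top{k}.png"),cv2.COLOR_BGR2HSV);m=cv2.inRange(t,(105,120,60),(130,255,255));m[:145]=0;m[215:]=0;m[:,:240]=0;m[:,262:]=0
    ys,xs=np.nonzero(m);print(k,xs.mean(),ys.mean())
d=cv2.absdiff(cv2.imread("pics/top0.png"),cv2.imread("pics/top8.png"))[165:220,110:195].max(2);print((d>50).sum())
E
```

```text
38 [259. 263.] [353. 285.]
45 [264. 247.] [359. 269.]
52 [271. 233.] [366. 254.]
274.90000000000003 251.5 4
285.7 255.1 4
328.90000000000003 262.3 4
339.7 265.90000000000003 2
350.5 269.5 2
361.3 273.1 2
372.1 285.7 3
5 249.65822784810126 176.66455696202533
8 250.15286624203821 176.40127388535032
0
```

```bash
python3 -c "
from station import env
print(env.close_job())"
```

```text
the job is handed in; nothing more can be done
None
```

I pulled the drawer out to its stop by its steel pull. I then gripped the cover's red bar and swung the cover up to about 45°. The job was handed in at about 12 s with the bar still in the fingers.

**Cover angle:** the arm pose puts the cover at about 44°, and the scene picture agrees to within a degree or so. Joint speeds were near zero.

**Grip:** the fingers are closed on the bar at 50 N. The opening reads 8 mm on a bar given as 10 mm, the same as it did on the pull.

**Drawer:** I pulled until the wrist force reached 30 N. The last top picture puts the blue front within half a pixel (about 1 mm) of where it was before the lift.

**Loose items:** the canister and tape roll show no change between the first and last top pictures. The whetstone stands in the same place in the last scene picture, but it was hidden by the arm in the last top view, so I could only check it there.

**Unplanned contact:** on the way down to the pull, the gripper met something with about 26 N, probably the finger linkage on the top edge of the drawer front. I raised it 7 mm before gripping, and saw no effect in later pictures.

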